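Snap the lid of the cheese sample box shut

ROBOT

A 6-joint arm with a two-finger parallel gripper is mounted at the origin on the work surface. World frame = base frame: x ahead of the robot, y to its left, z up, the work surface at z = 0. Lengths are in m, angles in rad, forces in N, time in s.
With the tool pointing down it reaches from about 0.425 to 0.925 m from the base axis. Payload 12.5 kg.
Tool frame: the origin (TCP) lies at the very end of the fingers, on their centre line; the grasp point (between the pads) lies ctrl.hold_point_z behind it (ctrl.hold_point_z is the distance from the TCP to the grasp point, in m); z points along the fingers, y is the direction in which the jaws open and shut (so a half turn about z gives the same grasp; the last joint's range is limited). The gripper opens to 85 mm and grips with 20 to 120 N. Pads are 22 mm wide; open, the fingers measure 114 mm over their backs; the gripper's body (76 mm by 85 mm) begins 54 mm behind the grasp point. The pads swing forward as they close: fully open they stand 13 mm farther back than shut.
Start: joints at [1.049, 0.491, 1.559, -0, 1.092, -0.106], TCP at [0.252, 0.572, 0.195] pointing down, gripper open.
Joint ranges: [-3.1, 3.1], [-0.84, 2.19], [0.05, 2.79], [-1.13, 4.28], [0.06, 2.93], [-2.69, 2.69]. Speed limits (rad/s): [2.22, 2.22, 2.79, 3.14, 3.14, 3.14].

INTERFACE

Orientations are given as [roll, pitch, yaw] about the fixed x, y, z axes, in that order (R = Rz(yaw) Ry(pitch) Rx(roll)).
In Python, from station import ctrl, cams, workorder, models gives the robot as it stands.
- The arm moves only by the shell command python3 -m creep 'ROWS' [FORCE]. ROWS is JSON, a list of rows, each a list of 7 numbers: the shift along the tool's x, y, z in mm, then the turn, a rotation vector about the tool's x, y, z in degrees, then the closure, from 0 (fully open) to 1 (shut). In form: [[tx, ty, tz, wx, wy, wz, gripper], ...]. A call has 1 to 5 rows; each row is the pose to reach, as a shift and turn from the pose measured when the call began, along the tool's axes at that moment; what a row does not reach only later rows make up. A row lasts 1/12 s, in which the tool goes at most 41.7 mm and 7.16 degrees, less where a joint would pass 70% of its speed; a pose out of reach is approached as far as the arm can. A call with a gripper value outside its range is refused whole. The fingers move at their own pace and stop on an object; FORCE is the grip in N (left out, the last holds). Time passes only in rows, so rows that repeat a pose let the fingers close. It gives the time, the measured TCP pose, the force and the opening at its end, in the units of the state.
- ctrl.read_state(): the state, without advancing time (a new reading comes with each control period).
- cams.get_image(name): name is "side" or "top"; returns the picture (384x512x3 uint8, red, green, blue); there is no depth.
- cams.camera_model(name): a dict with "fovy" (degrees; the focal length in pixels is half the picture's height over the tangent of half this angle, whatever the lens; pixels are square), "cx", "cy" (the principal point, pixels), "distortion" ([k1, k2, p1, p2, k3] as OpenCV has them; the pictures are not rectified), "R" (3x3) and "t" (3): a world point X has camera coordinates R X + t. Camera axes: x right, y down, z forward; pixel columns grow to the right and rows downward; lengths in m; the calibration is good to about 2 mm. A picture is of the moment at which its call begins. camera_model takes no time and is no camera call.
- workorder.hand_in(): hands the job in, once; it reports no verdict.
Trained networks look in the newest picture that a camera, given by its name, has taken for a name from the list of things; names that differ only in an ending like _2 or _b are one class to them, and where a whole thing is asked for, a point or a joint stands for the part that bears it (a point fixed in the world has none). Each returns a list of dicts, best first, with "score" (0 to 1); they miss things now and then, are a little off and sometimes report something else, mostly with a low value. They report only what shows in the picture. A call takes as long as a camera call. They do not tell look-alikes from the thing itself.
- models.boxes_of(camera, query): "point" ([x, y, z] in m, in world coordinates, good to about 4 mm: the middle of the surface that is visible of it).
- models.landmark_of(camera, query): "point" ([x, y, z] in m, in world coordinates, good to about 4 mm: a listed point, or the origin of a listed thing).
The state is a dict: "time": time; "joint_pos": joint angles; "qd": joint speeds; "joint_torque": joint torques, N m; "position": TCP position; "tcp_rot": TCP orientation; "force": force on the tool from outside, world axes, zero at the start; "wrist_torque": the same for the moment, N m; "grip_width": finger opening in m.
Only numpy, scipy, OpenCV 4.12 (cv2) and the standard library are available. Lean on these libraries where they do the work, as an engineer would, in place of code of your own. Each camera call takes 0.05 s, during which the arm holds its last target. There are 200 camera calls.

TASK

One of the two sample boxes on the ripening-room bench has its lid only resting on top. Press that lid down until both of its short ends have clicked fully home and it lies flush, then let go; leave the shut box and the small cheese wheel where they stand.

Things in the scene. Friction and masses are not known exactly. Their poses are not given: they have to be found in the camera images.
- lid_near (a point): Point on top of the loose white lid, on its long centre line, 55 mm from its centre towards the short end nearer the robot; x points along the lid to its other end. The lid (170 x 102 mm, plate 3 mm) rests over a grey box 150 x 90 x 55 mm fixed to the bench, its black inner rim showing in the gap. Its top is 75 mm above the bench at first, 58 mm when home.
- lid_far (a point): The same, 55 mm from the centre towards the other short end. At each short end a sprung grey clip of the box, 26 mm wide, begins 81 mm from the centre, its nose 66 mm above the bench; it snaps over the lid's edge. Pressing one end takes 5 to 15 N (both at once, in the middle, up to 20 N), gives after about 10 mm, then stops hard on the box and stays. The rim keeps the lid from sliding off.
- shut_box: Loose bystander: another such sample box with its white lid already snapped shut under its clips, 170 x 102 mm over the lid, lid top 58 mm high, clips 66 mm, 0.35 kg; its origin is the centre of its underside, x along its length, z up. No gap shows under its lid.
- cheese: Loose bystander: small waxed cheese wheel, yellow with a brown band, 110 mm across, 62 mm high, 0.6 kg, standing flat; its origin is the centre of its underside.
There are look-alikes about, which are no part of the job. Of the things that look like the part that bears lid_near, the middle-sized one is meant.

How it is judged:
At the end, for the whole second after the job is handed in: Both ends of the lid are snapped down: its top is within 2.5 mm of its shut height of 58 mm at both marked points. The shut box and the cheese wheel stand within 20 mm of where they started (height (world z) of each of lid_near, lid_far below 0.0605 m and distance of each of shut_box, cheese from where it was at the start of the episode below 0.02 m); the robot touches nothing.
It fails at once if the shut box is moved by more than 20 mm (distance of shut_box from where it was at the start of the episode above 0.02 m).
It fails at once if the cheese wheel is moved by more than 20 mm (distance of cheese from where it was at the start of the episode above 0.02 m).
It also fails if it takes over 35 s, if anything falls off the work surface, if the arm or the gripper's body presses on something with over 40 N, if the wrist force passes 120 N, or if a joint passes its speed limit or range.

## Working session

There is one attempt and no reset: what is moved stays moved. The work goes in short steps, Python scripts to look and compute and a shell command to move; the robot and the scene stay as the last step left them, time stands still between calls to the robot, and variables do not carry over. Pictures are saved under pics/ and viewed, about 8 in all and at most 12, crops included, and the job is handed in when it is done.

```bash
mkdir -p pics; python3 - <<'E'
from station import ctrl,cams,models
import cv2,numpy as np
for n in("top","side"):
    im=cams.get_image(n); cv2.imwrite(f"pics/{n}0.png",im[:,:,::-1])
    m=cams.camera_model(n); print(n,{k:np.round(v,3).tolist() for k,v in m.items()})
    for q in("lid_near","lid_far","shut_box","cheese"):
        print(q,[(round(d["score"],2),np.round(d["point"],3).tolist()) for d in models.landmark_of(n,q)])
    print("boxes",[(round(d["score"],2),np.round(d["point"],3).tolist()) for d in models.boxes_of(n,"lid_near")])
s=ctrl.read_state();print(s,ctrl.hold_point_z)
E
```

```text
top {'fovy': 57.626, 'cx': 254.053, 'cy': 199.267, 'distortion': [-0.069, 0.0, 0.0, 0.0, 0.0], 'R': [[0.003, -1.0, -0.026], [-0.995, -0.0, -0.098], [0.098, 0.026, -0.995]], 't': [-0.018, 0.563, 0.748]}
lid_near [(0.96, [0.622, -0.117, 0.021]), (0.9, [0.527, -0.256, 0.077]), (0.79, [0.248, -0.194, 0.041])]
lid_far [(0.81, [0.64, -0.258, 0.075]), (0.72, [0.643, -0.034, 0.019]), (0.7, [0.37, -0.289, 0.04])]
shut_box [(0.66, [0.608, 0.193, 0.004])]
cheese [(0.83, [0.806, -0.03, 0.003])]
boxes [(0.88, [0.632, -0.074, 0.02]), (0.77, [0.576, -0.254, 0.074]), (0.74, [0.308, -0.24, 0.038])]
side {'fovy': 57.633, 'cx': 255.708, 'cy': 193.047, 'distortion': [0.032, 0.0, 0.0, 0.0, 0.0], 'R': [[-0.99, -0.139, -0.006], [-0.104, 0.769, -0.631], [0.092, -0.624, -0.776]], 't': [0.542, 0.134, 0.713]}
lid_near [(0.94, [0.248, -0.191, 0.038]), (0.72, [0.525, -0.258, 0.075]), (0.56, [0.62, -0.119, 0.023])]
lid_far [(0.9, [0.634, -0.037, 0.02]), (0.75, [0.64, -0.26, 0.08])]
shut_box [(0.97, [0.608, 0.189, 0.002])]
cheese [(0.63, [0.802, -0.028, -0.0])]
boxes [(0.95, [0.579, -0.244, 0.075]), (0.94, [0.305, -0.225, 0.038]), (0.7, [0.626, -0.073, 0.02])]
{'time': 0.6, 'joint_pos': array([ 1.04938966e+00,  4.90864629e-01,  1.55892085e+00,  2.87134014e-05,
        1.09167263e+00, -1.05607149e-01]), 'qd': array([ 0.00091427, -0.00037789, -0.00031609, -0.00033595, -0.00180477,
       -0.00092491]), 'joint_torque': array([-3.86650208e-04, -6.18013859e+01, -2.61771405e+01, -1.14615132e-04,
        2.89774534e-04, -2.41524560e-06]), 'position': array([0.25243603, 0.57177153, 0.19464174]), 'tcp_rot': array([ 3.14145618e+00, -1.11581189e-05,  2.72577990e+00]), 'force': array([ 0.72626748, -1.09172467, -0.25484289]), 'wrist_torque': array([ 0.00605582, -0.00048448, -0.00347241]), 'grip_width': 0.08575709273051257} 0.0187
```

View pics/top0.png

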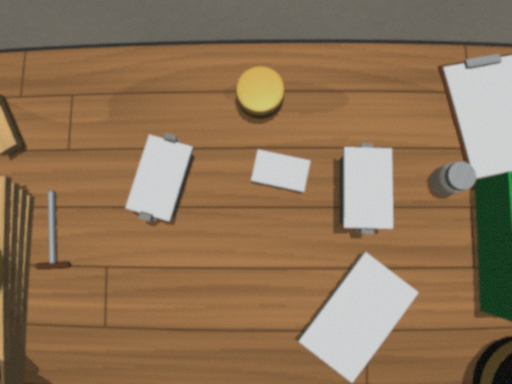

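View pics/side0.png

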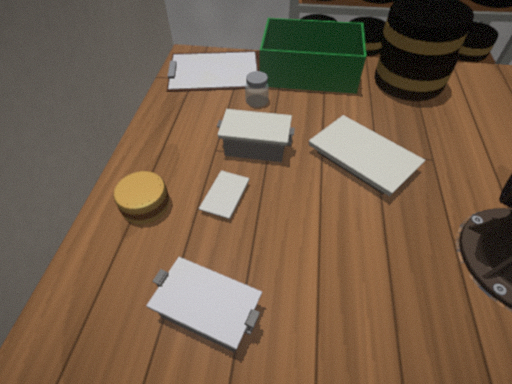

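The side and top views show three lid-like plates: a small one at top (281,170), a large one at top (358,317), and a middle-sized one at top (368,188) / side (256,128). The middle one sits on a grey box with clips at about (0.58, -0.257, 0.075), which matches the description. The box at top (160,178) has its lid shut. I'll confirm with one crop.

```bash
python3 - <<'E'
import cv2
a=cv2.imread("pics/side0.png")[90:180,195:315];b=cv2.imread("pics/top0.png")[130:250,310:490]
cv2.imwrite("pics/crop1.png",cv2.hconcat([cv2.resize(a,(400,300),interpolation=2),cv2.resize(b,(400,300),interpolation=2)]))
E
```

```text
(no output)
```

View pics/crop1.png

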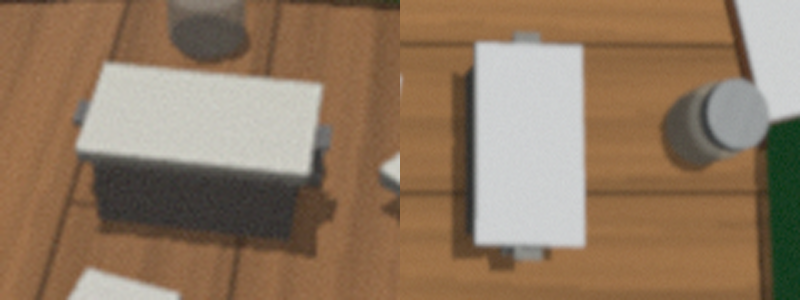

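The crop confirms it: a raised white lid on a grey box with a dark gap, and the clips at both short ends sit below the lid plate. The jar is clear of it. I'm moving to a waypoint near (0.45, 0.2) and closing the gripper on the way.

```bash
python3 -m creep '[[-33,-25,0,0,0,0,1],[-66,-51,0,0,0,0,1],[-99,-77,0,0,0,0,1],[-132,-103,0,0,0,0,1],[-165,-128,0,0,0,0,1]]' 40; python3 -m creep '[[-33,-25,0,0,0,0,1],[-66,-51,0,0,0,0,1],[-99,-77,0,0,0,0,1],[-132,-103,0,0,0,0,1],[-165,-128,0,0,0,0,1]]'
```

```text
time: 1.02
position: [0.3516, 0.387, 0.1947]
tcp_rot: [3.141, 0.0, 2.726]
force: [1.4, 0.9, -0.2]
grip_width: 0.0256
time: 1.43
position: [0.4505, 0.2033, 0.195]
tcp_rot: [3.141, 0.001, 2.727]
force: [0.5, 0.6, 0.2]
grip_width: -0.0001
```

```bash
python3 -m creep '[[-21,-32,0,0,0,0,1],[-42,-65,0,0,0,0,1],[-63,-97,0,0,0,0,1],[-84,-130,0,0,0,0,1],[-105,-162,0,0,0,0,1]]'; python3 -m creep '[[-21,-32,0,0,0,0,1],[-42,-65,0,0,0,0,1],[-63,-97,0,0,0,0,1],[-84,-130,0,0,0,0,1],[-105,-162,0,0,0,0,1]]'; python3 -m creep '[[-22,-33,0,0,0,0,1],[-45,-66,0,0,0,0,1],[-45,-66,35,0,0,0,1],[-45,-66,70,0,0,0,1],[-45,-66,95,0,0,0,1]]'
python3 - <<'E'
from station import ctrl,cams,models
import cv2,numpy as np
out=[]
for n in("top","side"):
    im=cams.get_image(n); m=cams.camera_model(n)
    for q in("lid_near","lid_far"):
        print(n,q,[(round(d["score"],2),np.round(d["point"],3).tolist()) for d in models.landmark_of(n,q)])
    s=slice(110,260),slice(290,490)
    if n=="side": s=slice(70,190),slice(180,340)
    out.append(cv2.resize(im[s],(400,300),interpolation=2))
cv2.imwrite("pics/c2.png",cv2.hconcat(out)[:,:,::-1]); print(ctrl.read_state()["position"])
E
```

```text
time: 1.85
position: [0.4812, 0.0107, 0.1952]
tcp_rot: [3.141, 0.001, 2.726]
force: [1.0, 0.2, 0.3]
grip_width: 0.0
time: 2.27
position: [0.5118, -0.182, 0.1954]
tcp_rot: [3.141, 0.001, 2.726]
force: [1.4, 0.4, -0.0]
grip_width: 0.0002
time: 2.68
position: [0.5257, -0.261, 0.098]
tcp_rot: [3.141, 0.0, 2.725]
force: [0.7, -0.6, -0.1]
grip_width: 0.0001
top lid_near [(0.67, [0.245, -0.192, 0.038]), (0.58, [0.524, -0.255, 0.073])]
top lid_far [(0.88, [0.643, -0.032, 0.016]), (0.65, [0.641, -0.26, 0.073]), (0.59, [0.372, -0.293, 0.038])]
side lid_near [(0.72, [0.525, -0.255, 0.076]), (0.59, [0.246, -0.192, 0.039]), (0.58, [0.62, -0.116, 0.022])]
side lid_far [(0.94, [0.37, -0.288, 0.037]), (0.7, [0.643, -0.256, 0.076])]
[ 0.52744789 -0.26092786  0.10234576]
```

View pics/c2.png

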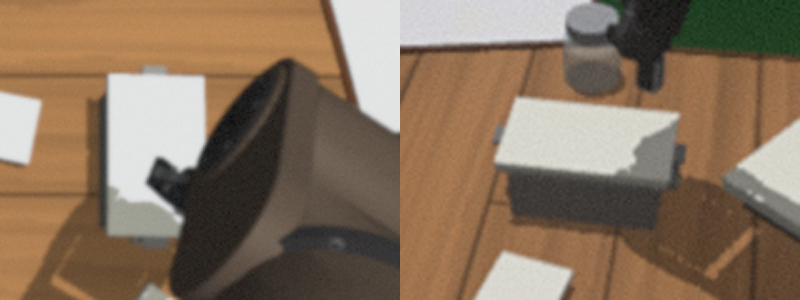

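```bash
python3 - <<'E'
from station import ctrl,cams
import cv2,numpy as np
p=ctrl.read_state()["position"]
out=[]
for n,(x,y) in(("top",(330,150)),("side",(230,80))):
    im=cams.get_image(n).copy(); m=cams.camera_model(n)
    f=192/np.tan(np.radians(m["fovy"]/2));K=np.array([[f,0,m["cx"]],[0,f,m["cy"]],[0,0,1]])
    P=np.array([p,p+[0,0,.0187],p+[0,0,.07],[.525,-.257,.075],[.64,-.258,.075]])
    uv=cv2.projectPoints(P,cv2.Rodrigues(np.array(m["R"]))[0],np.array(m["t"]),K,np.array(m["distortion"]))[0][:,0]
    print(n,uv.round(0).tolist())
    c=cv2.resize(im[y:y+90,x:x+80],None,fx=5,fy=5,interpolation=2)
    for q,col in zip(uv,[(255,0,0),(255,128,0),(255,255,0),(0,255,0),(0,0,255)]): cv2.circle(c,tuple(int(v) for v in (q-[x,y])*5),4,col,-1)
    out.append(c)
cv2.imwrite("pics/c3.png",cv2.hconcat(out)[:,:,::-1]); print(p)
E
```

```text
top [[375.0, 213.0], [378.0, 213.0], [387.0, 211.0], [369.0, 215.0], [368.0, 161.0]]
side [[279.0, 116.0], [279.0, 110.0], [280.0, 91.0], [279.0, 126.0], [233.0, 122.0]]
[ 0.52744789 -0.26092786  0.10234576]
```

View pics/c3.png

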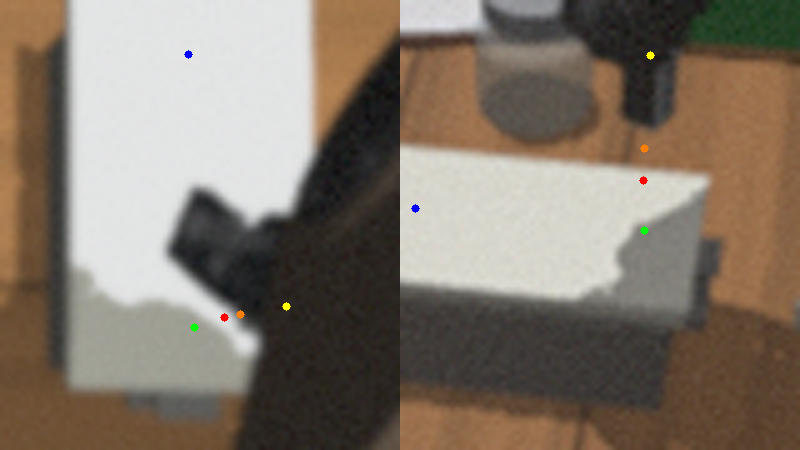

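The lid point lines up in both views, but the visible fingertip sits about 11 px higher in the side view, at (279,105), than the reported TCP at (279,116). I'll come down slowly and let contact settle the height.

```bash
python3 -m creep '[[0,0,6,0,0,0,1],[0,0,12,0,0,0,1],[0,0,18,0,0,0,1],[0,0,22,0,0,0,1],[0,0,22,0,0,0,1]]';python3 - <<'E'
from station import ctrl,cams
import cv2,numpy as np
p=ctrl.read_state()["position"]
out=[]
for n,(x,y) in(("top",(330,150)),("side",(230,80))):
    im=cams.get_image(n).copy(); m=cams.camera_model(n)
    f=192/np.tan(np.radians(m["fovy"]/2));K=np.array([[f,0,m["cx"]],[0,f,m["cy"]],[0,0,1]])
    uv=cv2.projectPoints(np.array([p]),cv2.Rodrigues(np.array(m["R"]))[0],np.array(m["t"]),K,np.array(m["distortion"]))[0][:,0]
    c=cv2.resize(im[y:y+90,x:x+80],None,fx=5,fy=5,interpolation=2)
    c=cv2.convertScaleAbs(c,alpha=2.0,beta=0)
    cv2.circle(c,tuple(int(v) for v in (uv[0]-[x,y])*5),4,(255,0,0),-1)
    out.append(c)
cv2.imwrite("pics/c4.png",cv2.hconcat(out)[:,:,::-1]); print(p)
E
```

```text
time: 3.5
position: [0.5269, -0.2606, 0.079]
tcp_rot: [3.141, 0.003, 2.726]
force: [-0.3, -0.4, 1.2]
grip_width: 0.0
[ 0.52693778 -0.26056176  0.07903671]
```

View pics/c4.png

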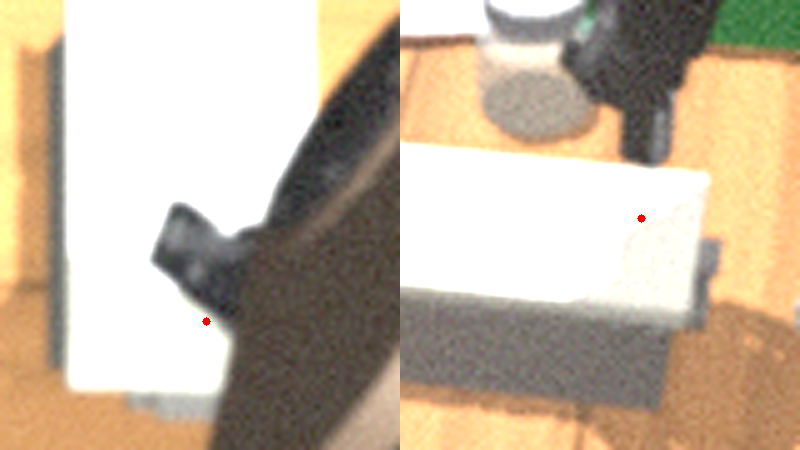

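```bash
python3 -m creep '[[0,0,2,0,0,0,1],[0,0,4,0,0,0,1],[0,0,6,0,0,0,1],[0,0,6,0,0,0,1]]'
```

```text
time: 3.93
position: [0.5272, -0.2607, 0.0735]
tcp_rot: [3.141, 0.003, 2.727]
force: [-0.2, 0.7, -0.7]
grip_width: 0.0005
```

```bash
python3 -m creep '[[0,0,2,0,0,0,1],[0,0,4,0,0,0,1],[0,0,6,0,0,0,1],[0,0,6,0,0,0,1]]';  python3 -m creep '[[0,0,2,0,0,0,1],[0,0,4,0,0,0,1],[0,0,6,0,0,0,1],[0,0,6,0,0,0,1]]'; python3 - <<'E'
from station import ctrl
s=ctrl.read_state();print(s["force"],s["wrist_torque"])
E
```

```text
time: 4.27
position: [0.527, -0.2607, 0.0671]
tcp_rot: [3.141, 0.003, 2.726]
force: [0.0, -1.1, 1.3]
grip_width: -0.0001
time: 4.6
position: [0.5269, -0.2605, 0.0606]
tcp_rot: [3.141, 0.002, 2.726]
force: [-0.1, -1.0, -0.0]
grip_width: 0.0001
[-0.13991652 -0.9757455  -0.0183422 ] [0.02198587 0.02029758 0.00579397]
```

No contact at a reported z of 0.061. Triangulating the gripper knuckle also suggests x and y are right and the real tip is about 30 mm higher than reported. I'll keep going slowly and watch the force.

```bash
python3 -m creep '[[0,0,2,0,0,0,1],[0,0,4,0,0,0,1],[0,0,6,0,0,0,1],[0,0,8,0,0,0,1],[0,0,8,0,0,0,1]]'; python3 - <<'E'
from station import ctrl,cams,models
import cv2,numpy as np
print(ctrl.read_state()["force"])
a=cams.get_image("top")[140:260,310:470];b=cams.get_image("side")[70:190,180:340]
cv2.imwrite("pics/c5.png",cv2.convertScaleAbs(cv2.hconcat([cv2.resize(v,(400,300),interpolation=2) for v in(a,b)]),alpha=1.3)[:,:,::-1])
E
```

```text
time: 5.02
position: [0.5267, -0.2604, 0.0521]
tcp_rot: [3.141, 0.001, 2.726]
force: [-0.6, 0.6, -0.4]
grip_width: 0.0001
[-0.55348206  0.57732666 -0.39942567]
```

View pics/c5.png

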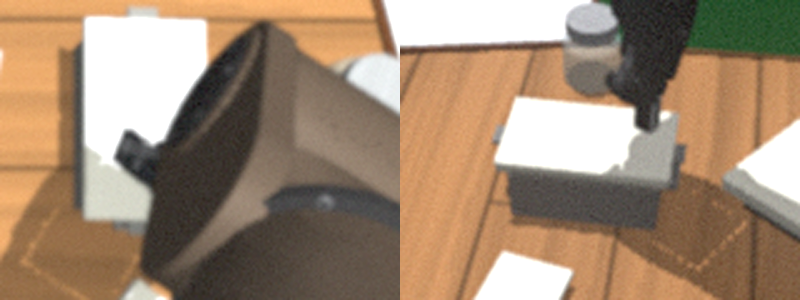

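The fingertip now covers the lid in the side view at crop (648,130), close to the lid_near mark at crop (647,137). So it is only a few mm above the lid, and the reported z is about 30 mm too low. I'll press on in small steps.

```bash
for i in 1 2; do python3 -m creep '[[0,0,2,0,0,0,1],[0,0,4,0,0,0,1],[0,0,6,0,0,0,1],[0,0,6,0,0,0,1]]'; done
```

```text
time: 5.45
position: [0.5267, -0.2604, 0.046]
tcp_rot: [3.141, 0.001, 2.726]
force: [0.5, -0.1, -0.2]
grip_width: -0.0001
time: 5.78
position: [0.5265, -0.2603, 0.0396]
tcp_rot: [3.141, 0.001, 2.726]
force: [-0.3, 0.7, 0.2]
grip_width: -0.0004
```

```bash
for i in 1 2; do python3 -m creep '[[0,0,2,0,0,0,1],[0,0,4,0,0,0,1],[0,0,4,0,0,0,1]]'; done
```

```text
time: 6.03
position: [0.5268, -0.2604, 0.0355]
tcp_rot: [3.141, 0.001, 2.726]
force: [0.5, -0.9, -0.1]
grip_width: 0.0
time: 6.28
position: [0.5272, -0.2607, 0.0316]
tcp_rot: [3.141, 0.002, 2.726]
force: [0.9, -0.2, 2.0]
grip_width: 0.0002
```

```bash
for i in 1 2; do python3 -m creep '[[0,0,1.5,0,0,0,1],[0,0,3,0,0,0,1],[0,0,3,0,0,0,1]]'; done
```

```text
time: 6.53
position: [0.5268, -0.2605, 0.0283]
tcp_rot: [3.141, 0.002, 2.726]
force: [-1.2, -0.2, 1.5]
grip_width: 0.0
time: 6.78
position: [0.5266, -0.2604, 0.0247]
tcp_rot: [3.141, 0.001, 2.726]
force: [-0.0, 0.6, 0.1]
grip_width: 0.0
```

```bash
python3 - <<'E'
from station import ctrl,cams,models
import cv2,numpy as np
s=ctrl.read_state();print(s["force"],s["joint_torque"].round(2),s["joint_pos"].round(3))
a=cams.get_image("top")[140:260,310:470];b=cams.get_image("side")[85:160,230:330]
for n in("top","side"):
  for q in("lid_near","lid_far"): print(n,q,[(round(d["score"],2),np.round(d["point"],3).tolist()) for d in models.landmark_of(n,q)])
cv2.imwrite("pics/c6.png",cv2.convertScaleAbs(cv2.hconcat([cv2.resize(v,(400,300),interpolation=2) for v in(a,b)]),alpha=1.2)[:,:,::-1])
E
```

```text
[-0.01700832  0.60124784  0.09202526] [-1.000e-02 -6.336e+01 -1.727e+01  0.000e+00 -6.000e-02 -0.000e+00] [-0.572  0.654  1.803  0.002  0.684 -1.729]
top lid_near [(0.94, [0.524, -0.255, 0.061]), (0.69, [0.622, -0.111, 0.021])]
top lid_far [(0.81, [0.372, -0.289, 0.041]), (0.79, [0.636, -0.257, 0.067]), (0.62, [0.64, -0.033, 0.016])]
side lid_near [(0.8, [0.522, -0.256, 0.06]), (0.69, [0.622, -0.116, 0.023]), (0.59, [0.247, -0.192, 0.038])]
side lid_far [(0.77, [0.37, -0.287, 0.039]), (0.7, [0.639, -0.033, 0.019]), (0.61, [0.639, -0.256, 0.066])]
```

View pics/c6.png

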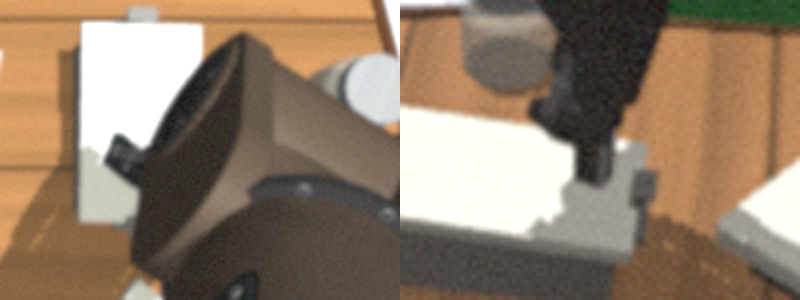

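The networks now put the near end at about 0.060 (it was 0.075) and the far end at about 0.066. So the lid is moving down even though the force reading stays near zero, and I don't trust that sensor. I'll use joint torques and position lag to find the hard stop.

```bash
for i in 1 2 3; do python3 -m creep '[[0,0,1,0,0,0,1],[0,0,1,0,0,0,1]]'|grep -E "posi|force"; python3 -c "
from station import ctrl
print(ctrl.read_state()['joint_torque'].round(2))"; done
```

```text
position: [0.5268, -0.2605, 0.0242]
force: [0.4, -0.1, 0.4]
[ 0.000e+00 -6.335e+01 -1.727e+01  0.000e+00 -3.000e-02 -0.000e+00]
position: [0.5269, -0.2605, 0.0231]
force: [-0.6, -0.4, 0.3]
[-0.000e+00 -6.244e+01 -1.670e+01 -1.000e-02  1.000e-02 -0.000e+00]
position: [0.527, -0.2606, 0.0228]
force: [-2.3, 0.9, 7.6]
[-8.000e-02 -5.828e+01 -1.661e+01  2.000e-02 -6.200e-01  0.000e+00]
```

```bash
for i in 1 2 3; do python3 -m creep '[[0,0,1,0,0,0,1],[0,0,1,0,0,0,1]]'|grep -E "posi|force"; done; python3 - <<'E'
from station import cams,models
import numpy as np
for n in("top","side"):
  cams.get_image(n)
  for q in("lid_near","lid_far"): print(n,q,[np.round(d["point"],3).tolist() for d in models.landmark_of(n,q) if abs(d["point"][1]+.257)<.02])
E
```

```text
position: [0.527, -0.2606, 0.0228]
force: [-3.8, 1.4, 11.3]
position: [0.527, -0.2606, 0.0227]
force: [-3.4, 1.3, 11.5]
position: [0.5271, -0.2606, 0.0227]
force: [-4.6, 1.9, 13.0]
top lid_near [[0.521, -0.254, 0.059]]
top lid_far [[0.64, -0.258, 0.066]]
side lid_near [[0.522, -0.253, 0.059]]
side lid_far [[0.639, -0.256, 0.068]]
```

```bash
python3 -m creep '[[0,0,1.5,0,0,0,1],[0,0,2.5,0,0,0,1],[0,0,2.5,0,0,0,1]]'; python3 -m creep '[[0,0,-12,0,0,0,1],[0,0,-35,0,0,0,1],[0,0,-35,0,0,0,1]]'
```

```text
time: 8.63
position: [0.5271, -0.2607, 0.0224]
tcp_rot: [3.142, 0.005, 2.727]
force: [-7.4, 4.6, 25.4]
grip_width: -0.0001
time: 8.88
position: [0.5283, -0.2614, 0.0607]
tcp_rot: [-3.141, 0.01, 2.727]
force: [0.2, -0.1, -0.3]
grip_width: -0.0004
```

```bash
python3 -m creep '[[-34,16,0,0,0,0,1],[-68,32,0,0,0,0,1],[-102,48,0,0,0,0,1],[-102,48,10,0,0,0,1],[-102,48,18,0,0,0,1]]'; for i in 1 2 3 4 5 6; do python3 -m creep '[[0,0,1.5,0,0,0,1],[0,0,3,0,0,0,1]]'|grep -E "posi|force"; done;  python3 - <<'E'
from station import cams,models
import numpy as np
for n in("top","side"):
  cams.get_image(n)
  for q in("lid_near","lid_far"): print(n,q,[np.round(d["point"],3).tolist() for d in models.landmark_of(n,q) if abs(d["point"][1]+.257)<.02])
E
```

```text
time: 9.3
position: [0.6422, -0.2581, 0.0425]
tcp_rot: [-3.141, 0.01, 2.728]
force: [-0.8, -0.6, -0.6]
grip_width: -0.0002
position: [0.641, -0.2578, 0.0383]
force: [-0.9, 0.4, -0.2]
position: [0.6403, -0.2581, 0.0354]
force: [-0.7, -0.3, 0.4]
position: [0.6401, -0.2584, 0.0327]
force: [0.7, 0.5, -0.3]
position: [0.6402, -0.2585, 0.0299]
force: [-0.2, -0.5, 5.4]
position: [0.6404, -0.2587, 0.0274]
force: [-1.2, 0.5, 2.2]
position: [0.6405, -0.2588, 0.0245]
force: [-0.3, 0.0, 1.4]
top lid_near []
top lid_far [[0.638, -0.256, 0.061]]
side lid_near [[0.524, -0.251, 0.059]]
side lid_far [[0.638, -0.258, 0.059]]
```

```bash
for i in 1 2 3; do python3 -m creep '[[0,0,1.2,0,0,0,1],[0,0,1.2,0,0,0,1]]'|grep -E "posi|force"; done; python3 -m creep '[[0,0,1.5,0,0,0,1],[0,0,2.5,0,0,0,1],[0,0,2.5,0,0,0,1]]'
```

```text
position: [0.6402, -0.2586, 0.0227]
force: [-0.0, -0.4, -0.1]
position: [0.6403, -0.2587, 0.0215]
force: [-1.2, 1.1, -0.3]
position: [0.6403, -0.2587, 0.0214]
force: [-4.0, 1.7, 9.9]
time: 11.35
position: [0.6404, -0.2587, 0.0213]
tcp_rot: [-3.141, 0.01, 2.727]
force: [-7.4, 2.7, 21.4]
grip_width: -0.0001
```

Hard stop at the far end too: it read 0.0213 there and 0.0224 at the near end, so the lid is level. I'm lifting off and checking.

```bash
python3 -m creep '[[0,0,-20,0,0,0,1],[0,0,-55,0,0,0,1],[0,0,-95,0,0,0,1],[0,0,-130,0,0,0,1],[0,0,-160,0,0,0,1]]'; python3 -m creep '[[-20,20,-20,0,0,0,1],[10,35,-20,0,0,0,1],[40,60,-20,0,0,0,1],[65,80,-20,0,0,0,1],[65,80,-20,0,0,0,1]]'; python3 - <<'E'
from station import ctrl,cams,models
import cv2,numpy as np
out=[]
for n,(x,y) in(("top",(310,130)),("side",(205,90))):
  im=cams.get_image(n); out.append(cv2.resize(im[y:y+90,x:x+120],(400,300),interpolation=2))
  for q in("lid_near","lid_far","shut_box","cheese"): print(n,q,[(round(d["score"],2),np.round(d["point"],3).tolist()) for d in models.landmark_of(n,q)])
cv2.imwrite("pics/c7.png",cv2.hconcat(out)[:,:,::-1]); print(ctrl.read_state()["force"])
E
```

```text
time: 11.77
position: [0.6392, -0.258, 0.1841]
tcp_rot: [-3.141, 0.012, 2.727]
force: [0.0, -0.2, 0.0]
grip_width: 0.0001
time: 12.18
position: [0.6094, -0.1541, 0.2037]
tcp_rot: [-3.141, 0.01, 2.73]
force: [0.7, 0.6, 0.4]
grip_width: -0.0001
top lid_near [(0.78, [0.626, -0.115, 0.02])]
top lid_far [(0.73, [0.639, -0.035, 0.018])]
top shut_box [(0.65, [0.609, 0.189, 0.004])]
top cheese [(0.96, [0.805, -0.029, 0.002])]
side lid_near [(0.8, [0.619, -0.115, 0.021]), (0.57, [0.524, -0.256, 0.058]), (0.57, [0.244, -0.191, 0.037])]
side lid_far [(0.79, [0.634, -0.034, 0.018]), (0.75, [0.371, -0.288, 0.04]), (0.65, [0.638, -0.257, 0.059])]
side shut_box [(0.56, [0.608, 0.193, -0.004])]
side cheese [(0.81, [0.804, -0.033, -0.0])]
[-0.28000299 -0.38162536 -0.65203298]
```

View pics/c7.png

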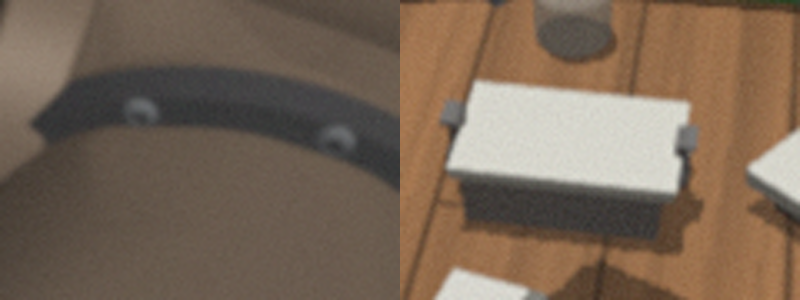

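The side view shows both grey clips standing over the lid's ends, at crop (452,112) and (687,138), with the lid low and level. The heights come out at 0.058 and 0.059. The top view is blocked by the arm. The two bystanders haven't moved, so I'm handing in.

```bash
python3 -c "
from station import workorder
print(workorder.hand_in())"
```

```text
the job is handed in; nothing more can be done
None
```

I pressed the loose lid home at both short ends with the gripper shut, then lifted clear and handed in at about 12.5 s. It was the middle-sized plate of the three look-alikes.

- **Lid:** Both ends met a hard stop, at 25 N near and 21 N far. From the side camera, the networks put the marked points at 0.058 m (near) and 0.059 m (far), good to about 4 mm. The picture shows both clips over a level lid.
- **Bystanders:** The shut box and the cheese wheel were found where they started, within the networks' error.
- **Robot:** It was clear of everything, with about zero force on the tool.

**What disagreed:**
- **Tool height:** The reported height was about 35 mm lower than where the fingertips really touched the lid. I pressed by contact and pictures instead of by the height reading.
- **Near-end click:** I did not see a force peak when the near end snapped. It probably fell between readings.
- **Final top view:** The arm blocked the top camera's view of the lid, so the final lid check rests on the side camera and the hard stops.

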